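# Level and bolt the tube platform

## Robot

A 6-joint arm with a two-finger parallel gripper is mounted at the origin on the work surface. World frame = base frame: x ahead of the robot, y to its left, z up, the work surface at z = 0. Lengths are in mm, angles in rad, forces in N, time in s.
With the tool pointing down it reaches from about 300 to 825 mm from the base axis. Payload 5.4 kg.
Tool frame: the origin (TCP) lies midway between the tips of the shut fingers; the grasp point (between the pads) lies 19 mm behind it; y points along the fingers, z is the direction in which the jaws open and shut, and the axes are right-handed (so a half turn about y gives the same grasp; the last joint's range is limited). The gripper opens to 92 mm and grips with 3 to 60 N. Pads are 20 mm wide; open, the fingers measure 128 mm over their backs; the gripper's body (75 mm by 189 mm) begins 69 mm behind the grasp point.
Start: joints at [0.996, 0.158, 1.597, -0, 1.386, -0.21], TCP at [205.147, 537.141, 214.601] pointing down, gripper open.
Joint ranges: [-2.91, 2.91], [-0.94, 2.29], [0.18, 2.7], [-1.29, 4.43], [0.17, 2.64], [-3, 3]. Speed limits (rad/s): [2.57, 2.57, 3.14, 3.14, 3.14, 3.14].

## Interface

Orientations are given as a unit quaternion [x, y, z, w].
In Python, from station import manip, claw, grab_frame, hand_in gives the robot as it stands. Calls block until the motion is done:
- manip.move_ptp(position, orientation): joint-space move of the TCP to a pose.
- manip.movel(position, frame=None, speed=150): straight line of the TCP; frame=None keeps the orientation; speed is the mean speed in mm/s.
- manip.goto_joints(angles): joint-space move.
- claw.grip(opening, newtons=None): finger opening in mm; newtons is the grip in N (None keeps the last); returns when the fingers have stopped.
- manip.hold(seconds).
- manip.inverse_kinematics(position, orientation): joint angles nearest the present ones, or None.
- manip.get_obs(): the state.
- grab_frame(name): name is "scene" or "top"; returns a dict with "img" (480x640x3 uint8, blue, green, red), "fov_y" (degrees; the focal length in pixels is half the picture's height over the tangent of half this angle, whatever the lens; pixels are square), "cx", "cy" (the principal point, pixels), "D" ([k1, k2, p1, p2, k3] as OpenCV has them; the pictures are not rectified), "world_to_cam" (4x4, takes a point from world to camera coordinates). Camera axes: x right, y down, z forward; pixel columns grow to the right and rows downward; lengths in mm; the calibration is good to about 2 mm. A picture is of the moment at which its call begins. There is no depth.
A pose or a line that the arm cannot do raises manip.IKError and nothing moves.
- hand_in(): hands the job in, once; it reports no verdict.
The state is a dict: "time": time; "joint_pos": joint angles; "joint_velocities": joint speeds; "effort": joint torques, N m; "eef_pos": TCP position; "tcp_rot": TCP orientation; "ft_force": force on the tool from outside, world axes, zero at the start; "moment": the same for the moment, N m; "grip_width": finger opening in mm.
Only numpy, scipy, OpenCV 4.12 (cv2) and the standard library are available. Lean on these libraries where they do the work, as an engineer would, in place of code of your own. Each camera call takes 0.05 s, during which the arm holds its last target.

## Task

The sprung tilt plate that carries the tube rack has to be level and locked before pipetting: by the bolt's knob, push the plate down against its spring until it lies level, then, still holding it down, slide the bolt fully home under the keeper and let go so that the bolt alone keeps the plate level. Go gently: lean only lightly on the buffer under the plate when you feel it, do not force the bolt against the keeper, never let the plate spring back up, and leave the other things on the bench alone.

Things in the scene. Friction and masses are not known exactly. Their poses are not given: they have to be found in the camera images.
- platform: Levelling platform, fixed to the bench: grey base board, 250 (x) x 310 (y) x 12 thick, carrying all below. Its x points from the plate's raised front edge to the hinge, y to the left seen from the robot, z up; turned up to 0.35 rad. Origin on the bench under the plate's middle line; board reaches 135 to +y, 175 to -y. Hinge axis along y at x = +100, z = 70.
- plate (a joint): Angle (rad) of the aluminium tilt plate (205 x 240 x 8), hinged along its far edge, sprung upwards. 0 = fully raised (front edge up, tilt 0.25 rad), 0.25 = exactly level; on the buffer 0.227 to 0.292, by the bracket's height; grows as it is pushed down. At the knob the spring takes about 5 to 6 N to start, 10 to 13 N near level; let go unlocked, the plate flies up. Tube rack and trough are clamped on it.
- plate_hinge (a point): On the hinge axis, middle of the plate's width and thickness; turns with the plate: x in its plane away from the front edge, y along the hinge, z normal to it. In this frame the top of the bolt's knob is at x = -185, y = minus the bolt's travel, z = +52. Rack (tubes to 73 above the axis) on the left, trough (26) on the right, both within x = -111 to -25.
- plate_edge (a point): Middle of the plate's front edge, on its top face, 210 from the hinge axis.
- bolt (a joint): Travel (m) of the slide bolt mounted on the plate's front strip: 0 = drawn back, 0.028 = fully home against its end stop. It slides in the plate's plane towards the platform's -y (right, seen from the robot), rubs with about 1.5 N (more under the keeper) and stays where left. Starts at 0 to 0.005.
- bolt_knob (a point): Centre of the top of the bolt's black upright knob: 22 (plate's x) x 14 (y), 40 tall, on the middle of a steel foot 36 (x) x 60 (y) whose upper face is 40 below the knob's top and 12 above the plate's mid-plane. Tilts and travels with plate and bolt. Grip it across its 14 mm, fingers closing along y, the line of travel.
- bolt_tip (a point): Centre of the flat end of the bolt's bar (10 x 10 section, pointing to the platform's -y), 122 along y from the knob's axis and 42 below the knob's top. At travel 0 it stands 10 short of the keeper.
- keeper: Clamp block on the base board, -y side of the plate, holding a steel bracket: a post with an overhanging arm (36 along x, 37 along y, 10 thick) for the bolt to go under, and, in one piece with it, a rubber buffer (20 across) below the plate's front edge, 60 to +y of the knob. Origin on the bench at platform x = -85, y = 0. Arm's entry side at y = -132.
- bracket_foot (a point): Bench point below the buffer. The bracket is set by hand: its height differs each time by up to 6 mm either way, unmeasured, and does not move. Arm's underside: 85 +- 6 above the bench (85 = bar's top with the plate exactly level). The hard buffer stops the plate with the bar's top 1.8 below the arm, so feel for it. Bracket bears at most 22 N from plate and bolt.
- loose_tube: Bystander, loose: a capped sample tube lying on the bench in front of the platform, 76 long, 16 thick. Leave it alone.
- pen: Bystander, loose: a marker pen lying on the bench beyond the keeper side of the platform, 125 long, 11 thick. Leave it alone.
- beaker: Bystander, loose: an open glass beaker, 68 across, 85 tall, beside the platform; origin at the centre of its underside. Leave it alone.
- reagent: Bystander, loose: a brown capped bottle, 68 across, 140 tall; origin at the centre of its underside. Leave it alone.
- pipette: Bystander, loose: a hand pipette lying on the bench, about 300 long, 26 thick. Leave it alone.
- tip_box: Bystander, loose: an open blue divided box, 120 x 85 x 50 high; origin at the centre of its underside. Leave it alone.
- dish: Bystander, loose: a flat clear dish, 90 across, 16 high; origin at the centre of its underside. Leave it alone.

How it is judged (in metres and radians):
On the way, in this order (a step that is already met when the one before it is completed fails the run):
1. the plate is pushed down level while the bolt is still drawn back (short of the keeper) (value of joint plate above 0.212 rad and value of joint bolt below 0.0115 m), for 0.1 s.
2. the bolt is slid home under the keeper while the plate is level (value of joint plate above 0.212 rad and value of joint bolt above 0.022 m), for 0.2 s.
At the end, for the whole second after the job is handed in: The plate rests level within 0.038 rad (joint plate 0.212 to 0.288), not moving, held down by the bolt alone, which is at least 22 mm out of its 28 mm travel, under the keeper's arm (all of step 2 and value of joint plate below 0.288 rad and not (velocity of joint plate above 0.05 rad/s) and not (velocity of joint plate below -0.05 rad/s)); the robot touches nothing.
It fails at once if plate and bolt press on the bracket (buffer or keeper's arm) with more than 22 N (contact force between plate and keeper above 22 N).
It fails at once if the plate springs back up (faster than 1.5 rad/s upwards) (velocity of joint plate below -1.5 rad/s).
It fails at once if a bystander is moved by more than 20 mm (distance of any of loose_tube, pen, beaker, reagent, pipette, tip_box, dish from where it was at the start of the episode above 0.02 m).
It also fails if it takes over 70 s, if anything falls off the work surface, if the arm or the gripper's body presses on something with over 40 N, if the wrist force passes 120 N, or if a joint passes its speed limit or range.

## Working session

There is one attempt and no reset: what is moved stays moved. The work goes in short steps, each a Python script; the robot and the scene stay as the last script left them, time stands still between calls to the robot, and variables do not carry over. Pictures are saved under pics/ and viewed, and the job is handed in when it is done.

```bash
ls; mkdir -p pics; python3 - <<'E'
from station import manip, claw, grab_frame
import cv2
o=manip.get_obs(); print(o)
for n in("scene","top"):
    f=grab_frame(n); cv2.imwrite(f"pics/{n}0.png",f["img"]); print(n,f["fov_y"],f["cx"],f["cy"],f["D"],f["world_to_cam"])
E
```

```text
pics
{'time': 0.0, 'joint_pos': array([ 9.95881055e-01,  1.59002616e-01,  1.59818674e+00, -5.60386591e-06,
        1.38621265e+00, -2.10135783e-01]), 'joint_velocities': array([ 6.99175236e-05,  3.13228738e-04,  2.83790092e-03,  1.65995696e-03,
        9.05846500e-04, -1.53782342e-03]), 'effort': array([-6.54731139e-05, -3.85556138e+01, -3.22114420e+01,  7.02702999e-02,
        3.73773056e-02, -1.26074765e-04]), 'eef_pos': array([204.82901375, 536.62758758, 213.66779556]), 'tcp_rot': array([ 0.69596961, -0.12849766,  0.12801185, -0.69478602]), 'ft_force': array([-0.14670941,  0.19860827, -0.01151432]), 'moment': array([-0.00964511, -0.00435917, -0.01845644]), 'grip_width': 92.2249104853656}
scene 55.51227985820054 325.7190723411618 237.27359623584576 [0.02400775 0.         0.         0.         0.        ] [[ 6.53601674e-01  7.56800386e-01 -7.61757283e-03 -3.89621394e+02]
 [ 5.33308413e-01 -4.67680462e-01 -7.04880928e-01 -1.87336932e+02]
 [-5.37016748e-01  4.56648839e-01 -7.09284746e-01  1.49364428e+03]
 [ 0.00000000e+00  0.00000000e+00  0.00000000e+00  1.00000000e+00]]
top 57.1970741307158 320.678563380723 241.77708801910822 [0.00084059 0.         0.         0.         0.        ] [[-2.69510221e-03 -9.99921498e-01 -1.22366028e-02  1.93342996e+01]
 [-9.80714133e-01  5.03434197e-03 -1.95382818e-01  5.52637562e+02]
 [ 1.95429083e-01  1.14740326e-02 -9.80650713e-01  1.12176371e+03]
 [ 0.00000000e+00  0.00000000e+00  0.00000000e+00  1.00000000e+00]]
```

View pics/scene0.png

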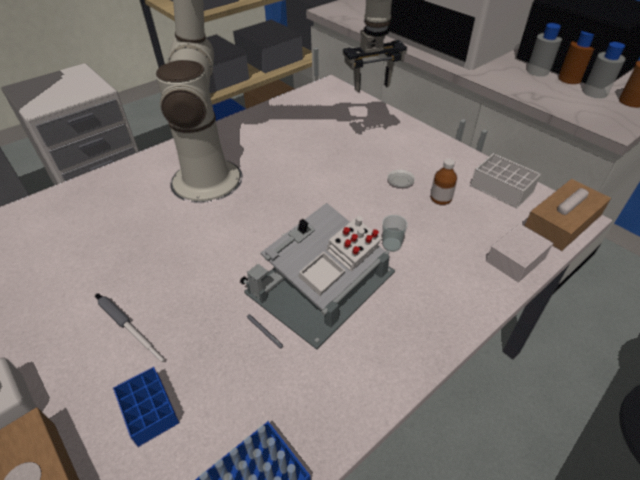

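View pics/top0.png

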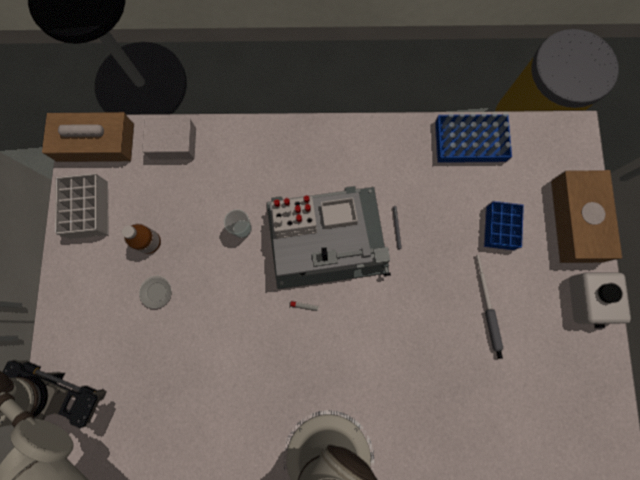

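The scene and top views show the platform in the middle: around pixel (320,275) in scene and (328,235) in top. The black knob is at (304,227) in scene and (323,254) in top. I'll enlarge both.

```bash
python3 - <<'E'
import cv2
a=cv2.imread("pics/scene0.png")[195:350,230:410]; cv2.imwrite("pics/s_crop.png",cv2.resize(a,None,fx=4.4,fy=3.8*1,interpolation=cv2.INTER_CUBIC) if 0 else cv2.resize(a,(720,620))[:600])
b=cv2.imread("pics/top0.png")[175:295,255:415]; cv2.imwrite("pics/t_crop.png",cv2.resize(b,(800,600),interpolation=cv2.INTER_CUBIC))
E
```

```text
(no output)
```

View pics/s_crop.png

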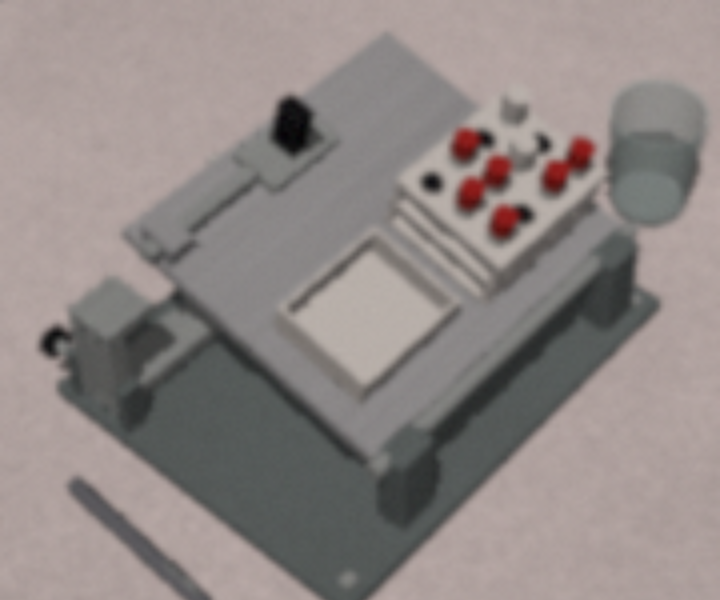

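View pics/t_crop.png

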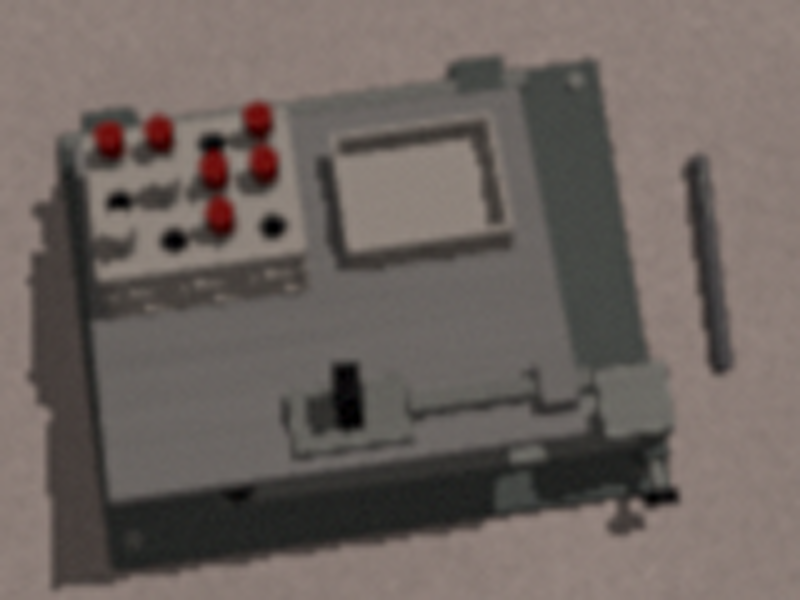

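```bash
cat > h.py <<'E'
import numpy as np, cv2
from station import manip, claw, grab_frame, hand_in
def cam(f):
    F=240/np.tan(np.radians(f["fov_y"]/2)); K=np.array([[F,0,f["cx"]],[0,F,f["cy"]],[0,0,1.]])
    W=np.array(f["world_to_cam"]); return K,np.array(f["D"]),W
def proj(f,P):
    K,D,W=cam(f); r,_=cv2.Rodrigues(W[:3,:3]); return cv2.projectPoints(np.array(P,float).reshape(-1,3),r,W[:3,3],K,D)[0][:,0]
def plat(p,P):  # platform->world
    c,s=np.cos(p[2]),np.sin(p[2]); P=np.array(P,float)
    return np.stack([p[0]+c*P[...,0]-s*P[...,1],p[1]+s*P[...,0]+c*P[...,1],P[...,2]],-1)
def plate(q,P):  # plate_hinge frame->platform, q joint
    t=0.25-q; P=np.array(P,float); c,s=np.cos(t),np.sin(t)
    # front edge (-x) goes up with t
    return np.stack([100+c*P[...,0]+s*P[...,2],P[...,1],70-s*P[...,0]+c*P[...,2]],-1)
E
cat > fit.py <<'E'
from h import *
from scipy.optimize import least_squares
fs={n:grab_frame(n) for n in("scene","top")}
obs=[("top",'b',(-125,135,12),(277.6,289)),("top",'b',(125,-175,12),(374.4,187.4)),("scene",'b',(125,135,12),(395,270)),("scene",'b',(-125,-175,12),(245.5,293)),
("top",'p',(-210,120,4),(276.6,275)),("scene",'p',(-210,120,4),(327.5,203.2)),("scene",'p',(-210,-120,4),(260.5,253.8)),
("top",'k',(-185,0,52),(324.2,251.8)),("scene",'k',(-185,0,52),(303.2,220))]
def pt(p,k,P):
    P=np.array(P,float)
    if k=='b': return plat(p,P)
    if k=='k': P[1]-=p[3]
    return plat(p,plate(0,P))
def res(p): return np.concatenate([proj(fs[n],pt(p,k,P))[0]-u for n,k,P,u in obs])
s=least_squares(res,[480,0,0,2],loss='soft_l1'); print(s.x); print(res(s.x).reshape(-1,2).round(1))
p=s.x
for n,(x,y,w,h) in {"scene":(230,195,180,150),"top":(255,175,160,120)}.items():
    sc=4.4 if n=="scene" else 5; sc=4 if n=="scene" else 5
    im=cv2.resize(fs[n]["img"][y:y+h,x:x+w],None,fx=sc,fy=sc,interpolation=cv2.INTER_CUBIC)
    def L(k,Ps,col):
        u=np.array([proj(fs[n],pt(p,k,P))[0] for P in Ps]); u=((u-[x,y]+.5)*sc).astype(int); cv2.polylines(im,[u],True,col,1)
    L('b',[(a,b,12) for a,b in((-125,135),(125,135),(125,-175),(-125,-175))],(0,255,255))
    L('p',[(a,b,4) for a,b in((-210,120),(-5,120),(-5,-120),(-210,-120))],(0,255,0))
    L('k',[(-185+a,b,52) for a,b in((-11,7),(11,7),(11,-7),(-11,-7))],(255,0,255))
    L('k',[(-185+a,b,12) for a,b in((-18,30),(18,30),(18,-30),(-18,-30))],(255,255,0))
    cv2.imwrite(f"pics/fit_{n}.png",im)
E
python3 fit.py
```

```text
[5.73343374e+02 2.03897328e+01 1.41235010e-01 3.22517234e+00]
[[-0.5  0.2]
 [ 0.  -1.4]
 [ 0.5 -0.2]
 [-2.5 -1.5]
 [ 0.3  0.1]
 [-1.3 -0.3]
 [-0.3 -0.9]
 [-0.2 -0.9]
 [ 0.7  2. ]]
```

View pics/fit_scene.png

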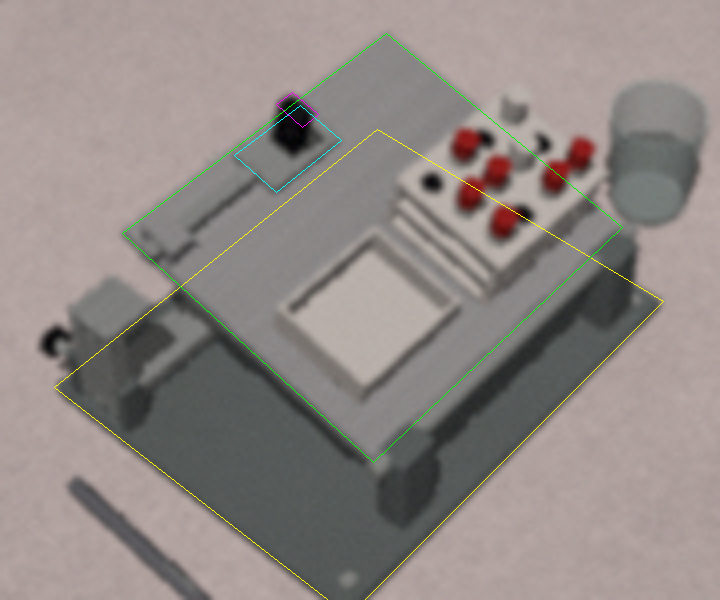

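View pics/fit_top.png

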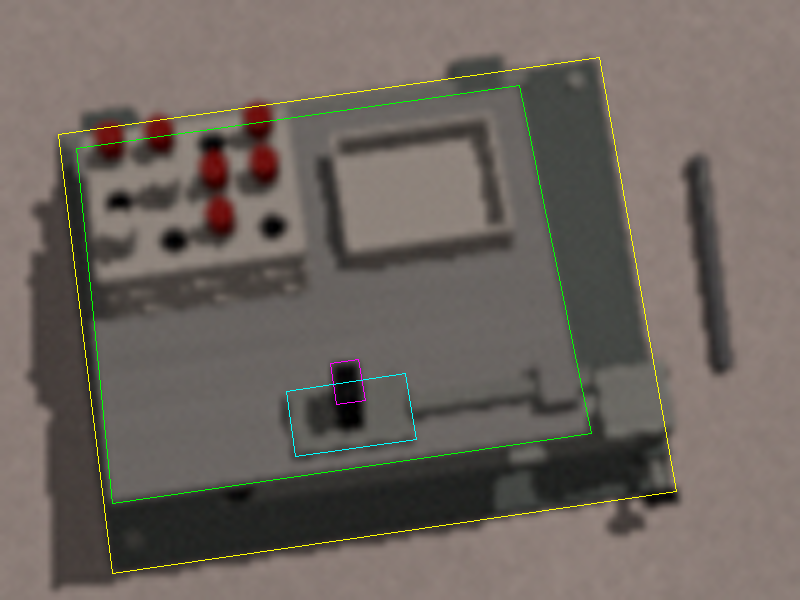

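The overlay matches the foot, plate and board to about 2-3 mm, so platform pose is about (573, 20, 0.141 rad) and travel about 3 mm. I'll use a grasp fixed in the plate's frame: fingers straddling the knob, tips just above the foot. First I'll check IK along the whole path, then move above it.

```bash
cat >> h.py <<'E'
from scipy.spatial.transform import Rotation as Ro
PL=np.array([573.34,20.39,0.1412])
def tool(q,yb,z,flip=1,dx=0):  # TCP pose: plate frame x=-185,y=yb,z
    pos=plat(PL,plate(q,np.array([-185+dx,yb,z])))
    t=0.25-q; c,s=np.cos(PL[2]),np.sin(PL[2])
    ex=np.array([c,s,0]); ey=np.array([-s,c,0]); n=ex*np.sin(t)+np.array([0,0,np.cos(t)])
    Y=-n; Z=flip*ey; X=np.cross(Y,Z)
    return pos,Ro.from_matrix(np.stack([X,Y,Z],1)).as_quat()
E
python3 - <<'E'
from h import *
print(Ro.from_quat(manip.get_obs()["tcp_rot"]).as_matrix().round(2))
for fl in(1,-1):
  for q,y,z in((0,-3,150),(0,-3,14),(.25,-3,12),(.25,-28,12)):
    p,o=tool(q,y,z,fl); r=manip.inverse_kinematics(p,o); print(fl,p.round(0),None if r is None else np.round(r,2))
p,o=tool(0,-3,150,1)
E
```

```text
[[ 0.93 -0.    0.36]
 [-0.36 -0.    0.93]
 [-0.   -1.   -0.  ]]
1 [532.  11. 261.] [-0.16  0.23  1.44 -0.07  1.71 -1.87]
1 [499.   7. 129.] [-0.18  0.26  1.68 -0.08  1.44 -1.87]
1 [490.   5.  82.] [-0.24  0.09  1.95 -0.    1.1  -1.95]
1 [493. -19.  82.] [-0.28  0.1   1.94 -0.    1.1  -2.  ]
-1 [532.  11. 261.] [-0.16  0.23  1.44 -0.07  1.71  1.27]
-1 [499.   7. 129.] [-0.18  0.26  1.68 -0.08  1.44  1.27]
-1 [490.   5.  82.] [-0.24  0.09  1.95 -0.    1.1   1.19]
-1 [493. -19.  82.] [-0.28  0.1   1.94 -0.    1.1   1.15]
```

```bash
python3 - <<'E'
from h import *
p,o=tool(0,-3,150,-1); manip.move_ptp(p,o); claw.grip(44,10)
p,o=tool(0,-3,62,-1); manip.movel(p,o,speed=120); manip.hold(.3)
b=manip.get_obs(); print(b["time"],p,b["eef_pos"],b["ft_force"],b["grip_width"])
for n in("scene","top"): cv2.imwrite(f"pics/{n}1.png",grab_frame(n)["img"])
a=cv2.imread("pics/scene1.png")[165:285,240:400]; cv2.imwrite("pics/s1c.png",cv2.resize(a,(800,600),interpolation=cv2.INTER_CUBIC))
a=cv2.imread("pics/top1.png")[175:295,255:415]; cv2.imwrite("pics/t1c.png",cv2.resize(a,(800,600),interpolation=cv2.INTER_CUBIC))
E
```

```text
4.4417 [510.4884819    8.42575567 175.84230261] [510.86807723   8.38857886 176.29428086] [-0.14636435  0.12485762 -1.08643294] 43.923949449704914
```

View pics/s1c.png

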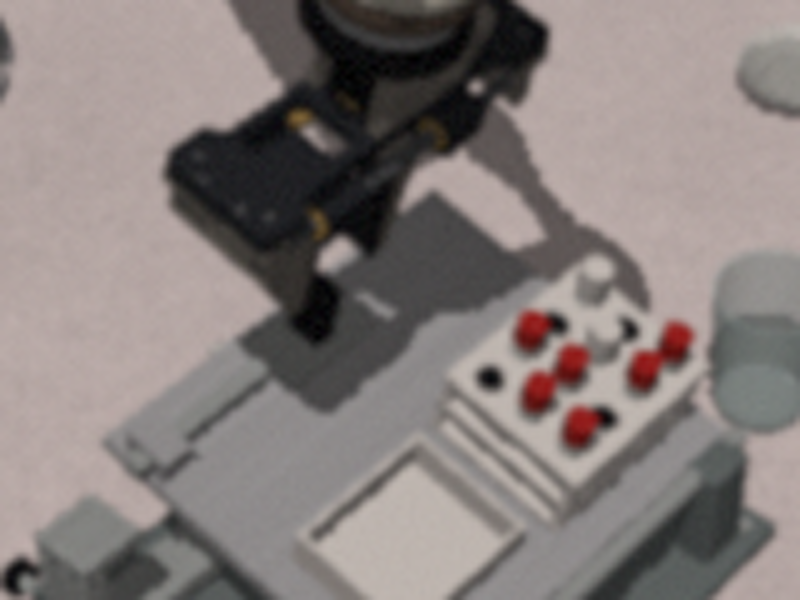

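View pics/t1c.png

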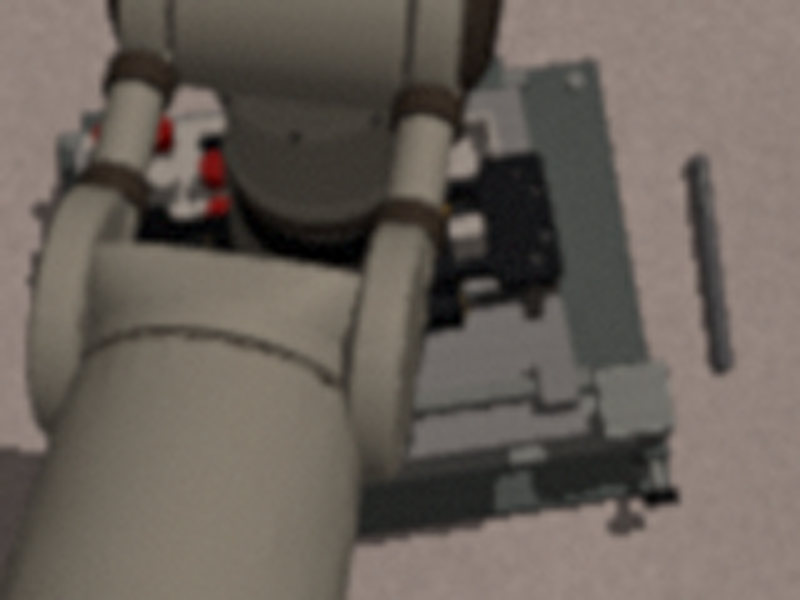

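Fingers straddle the knob's place (the finger tip is at (315,335) in the scene crop, and the knob is hidden between them). I'll descend guarded until the tips touch the foot.

```bash
python3 - <<'E'
from h import *
z=62; b0=manip.get_obs()["ft_force"]
for z in (50,40,30,22,18,16,15,14,13,12,11,10,9,8):
    p,o=tool(0,-3,z,-1); manip.movel(p,o,speed=60 if z>18 else 15); b=manip.get_obs()
    print(z,round(b["time"],2),b["eef_pos"].round(1),(b["ft_force"]-b0).round(2),b["moment"].round(2))
    if np.linalg.norm(b["ft_force"]-b0)>2.0: break
a=cv2.resize(grab_frame("scene")["img"][165:285,240:400],(800,600),interpolation=cv2.INTER_CUBIC); cv2.imwrite("pics/s2c.png",a)
E
```

```text
50 4.89 [506.9   8.1 163.4] [0.27 0.13 0.1 ] [0.   0.03 0.03]
40 5.21 [504.6   7.7 154. ] [ 0.36 -0.34 -0.4 ] [-0.04  0.06 -0.04]
30 5.53 [502.1   7.4 144.3] [ 0.57  0.11 -0.15] [-0.04  0.05  0.  ]
22 5.81 [500.2   7.1 136.6] [-0.81  1.07 -0.44] [-0.01  0.04 -0.02]
18 6.22 [499.7   6.9 133.2] [-0.31  0.28 -0.87] [-0.    0.04  0.02]
16 6.51 [499.1   6.8 131.1] [-0.26 -0.26 -0.63] [ 0.03  0.02 -0.01]
15 6.76 [498.9   6.8 130.2] [-0.01 -0.08 -0.81] [-0.01  0.02 -0.05]
14 7.01 [499.    6.8 129.7] [0.09 1.16 0.89] [0.01 0.05 0.03]
13 7.26 [498.7   6.7 128.7] [0.31 0.9  3.73] [-0.01  0.16 -0.02]
```

View pics/s2c.png

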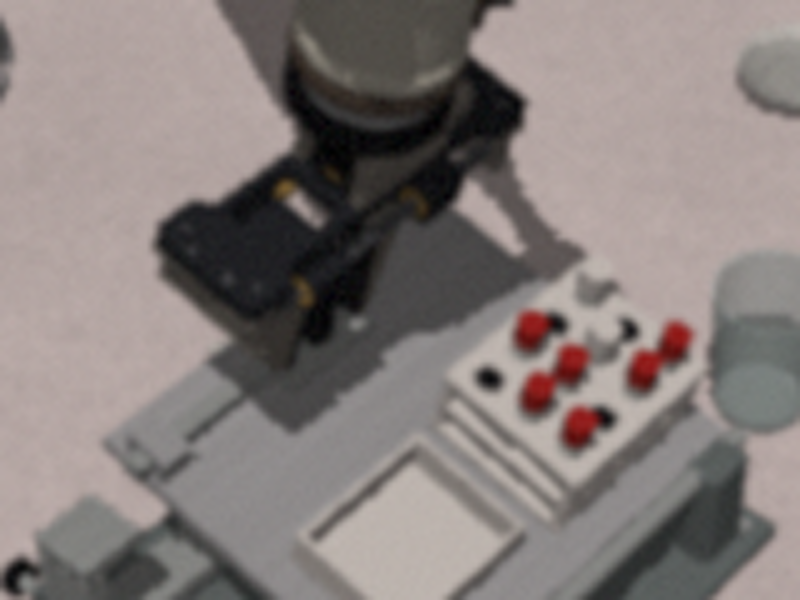

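Contact came at z=13 against the expected 12, on the foot as intended. Gripping now.

```bash
python3 - <<'E'
from h import *
print(claw.grip(10,25)); b=manip.get_obs(); print(b["time"],b["grip_width"],b["eef_pos"].round(1),b["ft_force"].round(2),b["moment"].round(2))
q=0
for q in np.arange(0.02,0.141,0.02):
    p,o=tool(q,-3,12.5,-1); manip.movel(p,o,speed=40); b=manip.get_obs()
    print(round(q,3),round(b["time"],2),(b["eef_pos"]-p).round(1),b["ft_force"].round(2),b["moment"].round(2),round(b["grip_width"],1))
E
```

```text
False
7.8667 14.327929580897083 [498.2   6.7 128. ] [ 0.44 -0.57 -1.87] [-0.03  0.04 -0.06]
0.02 8.12 [-0.  -0.   0.5] [-0.75  0.05  2.97] [ 0.04  0.5  -0.05] 13.7
0.04 8.38 [ 0.1 -0.   0.6] [-2.09  1.02  5.04] [ 0.05  0.6  -0.07] 14.2
0.06 8.62 [ 0.1 -0.1  0.6] [-2.47  0.08  5.49] [-0.04  0.65 -0.03] 13.8
0.08 8.88 [ 0.1 -0.1  0.6] [-2.17 -0.5   6.39] [-0.05  0.74 -0.06] 14.0
0.1 9.12 [ 0.1 -0.1  0.7] [-2.82  0.37  5.54] [-0.01  0.77 -0.09] 13.9
0.12 9.38 [ 0.1 -0.1  0.7] [-2.5  -0.59  7.09] [ 0.03  0.84 -0.07] 13.7
0.14 9.62 [ 0.2 -0.1  0.8] [-3.12 -0.87  6.89] [-0.02  0.83 -0.07] 14.0
```

```bash
cat >> h.py <<'E'
def F(n=6):
    a=[]
    for _ in range(n): manip.hold(.03); a.append(manip.get_obs()["ft_force"])
    return np.mean(a,0)
E
python3 - <<'E'
from h import *
for q in list(np.arange(0.16,0.2101,0.01))+list(np.arange(0.214,0.30,0.002)):
    p,o=tool(q,-3,12.5,-1); manip.movel(p,o,speed=20); f=F(); b=manip.get_obs()
    if q<.205: f20=f
    print(round(q,3),round(b["time"],2),(b["eef_pos"]-p).round(2),f.round(2),b["moment"].round(2))
    if f[2]>f20[2]+3.2: break
E
```

```text
0.16 10.16 [ 0.13 -0.11  0.82] [-3.28  0.07  7.62] [-0.06  0.94 -0.05]
0.17 10.61 [ 0.13 -0.11  0.86] [-3.63 -0.29  7.99] [-0.01  0.89 -0.03]
0.18 11.06 [ 0.15 -0.14  0.88] [-3.76 -0.62  8.22] [-0.02  0.96 -0.08]
0.19 11.51 [ 0.13 -0.13  0.87] [-3.97 -0.05  8.51] [-0.06  0.97 -0.05]
0.2 11.96 [ 0.16 -0.14  0.91] [-4.27 -0.47  8.84] [-0.02  0.95 -0.07]
0.21 12.41 [ 0.12 -0.16  0.91] [-4.52 -0.46  9.23] [-0.01  1.02 -0.02]
0.214 12.86 [ 0.13 -0.15  0.89] [-4.54 -0.16  9.22] [-0.06  1.   -0.07]
0.216 13.31 [ 0.1  -0.14  0.89] [-4.57 -0.24  9.29] [-0.06  0.98 -0.12]
0.218 13.76 [ 0.11 -0.15  0.89] [-4.56 -0.2   8.97] [-0.01  1.02 -0.08]
0.22 14.21 [ 0.08 -0.13  0.88] [-4.33 -0.29  9.16] [-0.06  1.01 -0.01]
0.222 14.66 [ 0.11 -0.14  0.88] [-4.38 -0.15  9.12] [-0.03  1.03 -0.11]
0.224 15.11 [ 0.12 -0.13  0.9 ] [-4.68 -0.61  9.41] [-0.05  0.99 -0.09]
0.226 15.56 [ 0.11 -0.13  0.92] [-4.67 -0.29  9.18] [-0.02  1.   -0.08]
0.228 16.01 [ 0.09 -0.13  0.9 ] [-4.28 -0.12  9.71] [-0.03  1.03 -0.05]
0.23 16.46 [ 0.09 -0.16  0.9 ] [-4.48 -0.34  9.11] [-0.03  1.08 -0.07]
0.232 16.91 [ 0.11 -0.14  0.9
[... 347 characters left out ...]
  -0.16  0.92] [-4.69 -0.2   9.79] [-0.05  1.07 -0.12]
0.244 19.61 [ 0.1  -0.15  0.92] [-5.13 -0.32  9.66] [-0.02  1.12 -0.01]
0.246 20.06 [ 0.11 -0.15  0.93] [-5.1  -0.47  9.32] [-0.01  1.09 -0.08]
0.248 20.51 [ 0.1  -0.16  0.92] [-4.76 -0.46  9.83] [-0.03  1.05 -0.09]
0.25 20.96 [ 0.08 -0.16  0.9 ] [-4.92 -0.21  9.36] [-0.02  1.11 -0.08]
0.252 21.41 [ 0.09 -0.17  0.93] [-4.5  -0.55 10.05] [-0.03  1.11 -0.14]
0.254 21.86 [ 0.07 -0.13  0.9 ] [-5.14 -0.09  9.83] [-0.06  1.07 -0.04]
0.256 22.31 [ 0.07 -0.12  0.91] [-5.06 -0.24  9.67] [ 0.01  1.1  -0.07]
0.258 22.76 [ 0.13 -0.15  1.1 ] [-5.24  0.12 11.08] [-0.01  1.22 -0.09]
0.26 23.21 [ 0.16 -0.16  1.42] [-6.02 -0.02 13.51] [ 0.    1.55 -0.08]
```

The buffer is felt at commanded ≈0.257: the slope jumps and the lag goes from 0.9 to 1.4 mm, with about 4 N on the buffer. I'll slide the bolt now while servoing that light lean.

```bash
python3 - <<'E'
from h import *
q=0.26; y=-3; fy0=F()
ey=np.array([-np.sin(PL[2]),np.cos(PL[2]),0])
while y>-34:
    y-=1.5 if y>-24 else 0.75
    p,o=tool(q,y,12.5,-1); manip.movel(p,o,speed=20); f=F(4); b=manip.get_obs(); e=b["eef_pos"]-p
    lat=(f-fy0)@ey
    print(round(y,2),round(q,4),round(b["time"],2),e.round(2),round(e@ey,2),f.round(2),"lat",round(lat,2),b["moment"].round(2),round(b["grip_width"],1))
    if lat>(7 if y<-20 else 5): print("stop"); break
    if f[2]<12.3: q+=.0008
    elif f[2]>15: q-=.0008
E
```

```text
-4.5 0.26 23.79 [ 0.15 -0.18  1.41] -0.2 [-5.85 -0.09 12.99] lat -0.1 [-0.05  1.49 -0.05] 14.0
-6.0 0.26 24.18 [ 0.18 -0.24  1.44] -0.26 [-5.96 -0.08 13.63] lat -0.08 [-0.06  1.54 -0.07] 13.8
-7.5 0.26 24.56 [ 0.17 -0.21  1.41] -0.23 [-6.03 -0.13 13.12] lat -0.12 [-0.07  1.49 -0.11] 13.7
-9.0 0.26 24.94 [ 0.16 -0.21  1.41] -0.23 [-6.04 -0.51 13.41] lat -0.49 [-0.04  1.56 -0.04] 13.7
-10.5 0.26 25.32 [ 0.17 -0.24  1.42] -0.26 [-6.06  0.47 13.23] lat 0.48 [-0.04  1.54 -0.08] 13.6
-12.0 0.26 25.71 [ 0.16 -0.22  1.41] -0.24 [-6.1  -0.13 13.59] lat -0.11 [-0.02  1.51 -0.09] 13.9
-13.5 0.26 26.09 [ 0.13 -0.25  1.39] -0.26 [-6.55 -0.44 13.43] lat -0.35 [ 0.02  1.5  -0.1 ] 13.9
-15.0 0.26 26.48 [ 0.17 -0.26  1.43] -0.29 [-6.26 -0.33 13.74] lat -0.28 [-0.03  1.49 -0.12] 13.8
-16.5 0.26 26.86 [ 0.12 -0.28  1.38] -0.29 [-5.57 -0.43 13.76] lat -0.48 [ 0.01  1.53 -0.1 ] 13.7
-18.0 0.26 27.24 [ 0.17 -0.27  1.42] -0.29 [-6.22 -0.34 13.79] lat -0.3 [-0.04  1.59 -0.09] 13.8
-19.5 0.26 27.62 [ 0.17 -0.29  1.42] -0.31 [-6.42  0.07 13.04] lat 0.13 [ 0.03  1.52 -0.11] 14.0
-21.0 0.26 28.01 [ 0.16 -0.29  
[... 240 characters left out ...]
 1.51 -0.05] 13.8
-24.75 0.26 29.16 [ 0.16 -0.23  1.43] -0.25 [-6.16  0.3  13.62] lat 0.32 [ 0.05  1.56 -0.06] 13.9
-25.5 0.26 29.54 [ 0.13 -0.19  1.41] -0.21 [-6.13  0.29 13.38] lat 0.32 [ 0.03  1.52 -0.08] 13.6
-26.25 0.26 29.93 [ 0.11 -0.16  1.39] -0.17 [-6.34  0.42 13.08] lat 0.47 [ 0.04  1.53 -0.03] 13.7
-27.0 0.26 30.31 [ 0.1  -0.18  1.4 ] -0.19 [-5.68 -0.09 13.48] lat -0.12 [ 0.03  1.56 -0.12] 13.5
-27.75 0.26 30.69 [0.02 0.5  1.4 ] 0.49 [-6.54  2.84 14.03] lat 2.9 [ 0.42  1.51 -0.05] 14.1
-28.5 0.26 31.07 [-0.09  1.2   1.39] 1.2 [-7.34  5.71 15.17] lat 5.85 [ 0.77  1.53 -0.05] 14.3
-29.25 0.2592 31.46 [-0.21  1.91  1.23] 1.92 [-6.62  8.51 15.13] lat 8.52 [ 1.24  1.51 -0.02] 13.9
stop
```

The end stop is felt at y≈-27.3, which matches 28 mm travel. I'll relieve the side load and then let the plate rise slowly until the bolt bears on the arm and the knob force falls away.

```bash
python3 - <<'E'
from h import *
y=-27.3
p,o=tool(.2592,y,12.5,-1); manip.movel(p,o,speed=15); print(F())
for q in np.arange(0.258,0.225,-0.002):
    p,o=tool(q,y,12.5,-1); manip.movel(p,o,speed=10); f=F(5); b=manip.get_obs()
    print(round(q,4),round(b["time"],2),b["eef_pos"].round(2),(b["eef_pos"]-p).round(2),f.round(2))
    if f[2]<1: break
E
```

```text
[-5.94549221  1.21565083 12.75345474]
0.258 32.36 [492.98 -18.52  82.11] [0.05 0.1  1.09] [-5.49  0.73 11.46]
0.256 32.77 [493.   -18.54  82.31] [0.04 0.07 0.92] [-4.97  1.05 10.21]
0.254 33.19 [492.98 -18.53  82.64] [0.   0.07 0.88] [-5.46  0.8   9.61]
0.252 33.61 [493.01 -18.53  83.01] [0.01 0.08 0.88] [-4.72  0.84  9.76]
0.25 34.02 [493.04 -18.53  83.39] [0.01 0.07 0.89] [-5.3   0.74 10.06]
0.248 34.44 [493.08 -18.53  83.77] [0.03 0.07 0.9 ] [-4.99  0.89  9.88]
0.246 34.86 [493.06 -18.51  83.98] [-0.02  0.08  0.74] [-5.13  0.48  8.95]
0.244 35.27 [493.07 -18.52  84.12] [-0.03  0.07  0.51] [-4.54  0.06  7.21]
0.242 35.69 [493.06 -18.54  84.19] [-0.08  0.04  0.21] [-4.14 -0.31  5.84]
0.24 36.11 [493.01 -18.53  84.25] [-0.15  0.05 -0.1 ] [-3.76 -0.8   3.77]
0.238 36.52 [493.   -18.53  84.42] [-0.19  0.04 -0.3 ] [-2.36 -2.27  0.22]
```

The plate rose 1.8 mm and was then held by the keeper, and the knob force fell to about 0. Releasing and retreating.

```bash
python3 - <<'E'
from h import *
claw.grip(40); manip.hold(.2); b=manip.get_obs(); print(b["time"],b["eef_pos"].round(2),b["ft_force"].round(2),b["grip_width"])
for z in (16,30,60,180):
    p,o=tool(.238,-27.3,z,-1); manip.movel(p,o,speed=30 if z<60 else 120)
    print(manip.get_obs()["ft_force"].round(2))
p,o=tool(.238,-27.3,180,-1)
p=np.array([380,330,300.]); manip.move_ptp(p,o); manip.hold(.3)
print(manip.get_obs()["time"])
for n in("scene","top"): cv2.imwrite(f"pics/{n}3.png",grab_frame(n)["img"])
cv2.imwrite("pics/s3c.png",cv2.resize(cv2.imread("pics/scene3.png")[195:345,220:420],(800,600),interpolation=cv2.INTER_CUBIC))
cv2.imwrite("pics/t3c.png",cv2.resize(cv2.imread("pics/top3.png")[175:295,255:415],(800,600),interpolation=cv2.INTER_CUBIC))
E
```

```text
37.2833 [493.31 -18.53  84.8 ] [-0.01  0.75 -0.22] 39.86439513773079
[-0.29 -0.68 -0.22]
[ 0.26  0.16 -0.17]
[0.13 0.86 0.22]
[0.43 0.12 0.2 ]
41.4
```

View pics/s3c.png

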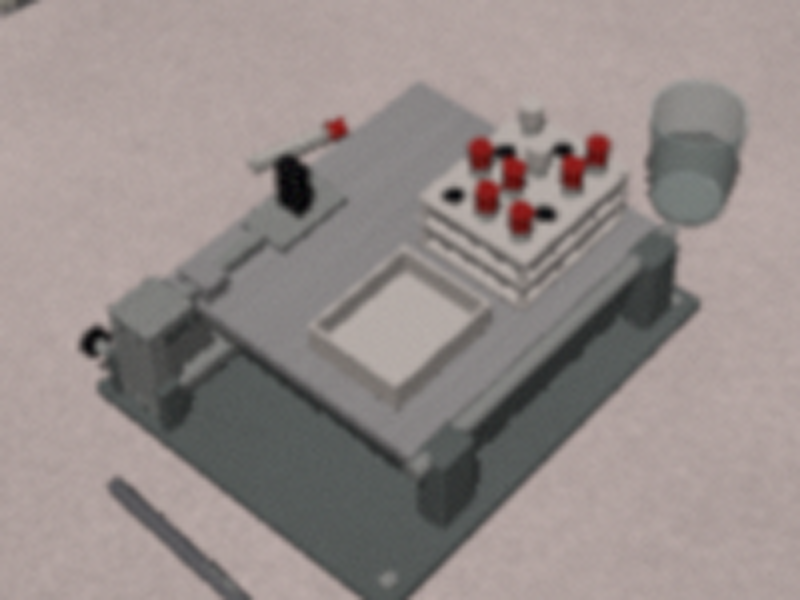

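View pics/top3.png

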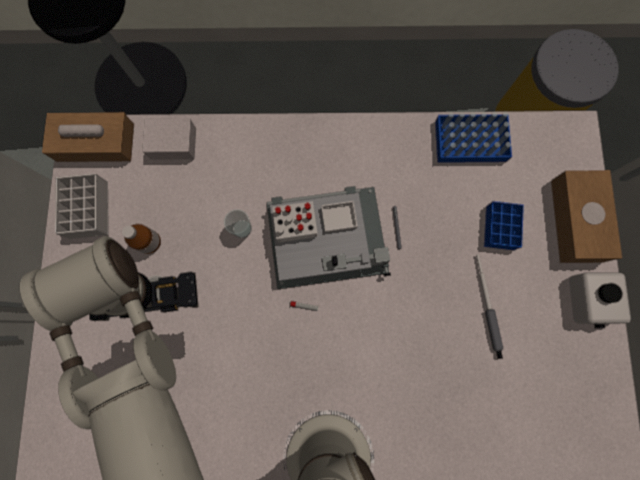

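The scene crop shows the plate level. The knob is at (293,185), the bar runs into the keeper at (160,300), and the front corner is down at (420,85). In the top view the tube (304,306), pen (397,227), beaker (237,225) and bottle (142,238) are where they started. The gripper is clear of everything, so I'm handing in.

```bash
python3 -c "
from station import *
hand_in(); print(manip.get_obs()['time'])"
```

```text
the job is handed in; nothing more can be done
the job is handed in; nothing more can be done
```

The plate is down and the bolt is fully home under the keeper, and I handed the job in at about 41 s. `hand_in()` gives no verdict, so what follows is from my own checks.

- **Push down:** I gripped the knob with the fingertips on the bolt's foot and pushed the plate down along its hinge arc. The buffer showed up at a commanded 0.257 rad. I leaned on it with about 4 N.
- **Slide:** I slid the bolt until it met the end stop at about 28 mm, with almost no resistance before that. At the stop the side force reached about 8.5 N before I backed off.
- **Release:** I let the plate rise slowly. It came up 1.8 mm, as the given clearance predicts, and then the keeper held it. The force at the knob had fallen to about 0 N before I opened the fingers.
- **After release:** The last pictures show the plate looking level, the bar inside the keeper and the robot clear. The tube, pen, beaker and bottle have not visibly moved. The pipette and tip box looked the same in the top view.

**Not fully checked:**
- **Dish:** the arm hid it in the last picture, though the gripper passed well above it.
- **Platform fit:** the camera fit left up to about 3 mm of disagreement at one corner of the base board.
- **Plate angle:** I did not measure the final angle from the pictures. The arm's own pose puts it at about 0.24 rad.

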